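# Load a sample holder into a shielded counting station with a push stick

### The arm

A 7-joint arm with a two-finger parallel gripper is mounted at the origin on a cart in front of the work surface, level with it; the furniture and walls round the work are solid. World frame = base frame: x ahead of the robot, y to its left, z up, the work surface at z = 0. Lengths are in m, angles in rad, forces in N, time in s.
With the tool pointing down it reaches from about 0.425 to 0.875 m from the base axis. Payload 4.7 kg.
Tool frame: the origin (TCP) lies midway between the tips of the shut fingers; the grasp point (between the pads) lies arm.grip_point_offset behind it (arm.grip_point_offset is the distance from the TCP to the grasp point, in m); z points along the fingers, y is the line along which they close (so a half turn about z gives the same grasp; the last joint's range is limited). The gripper opens to 87 mm and grips with 3 to 60 N. Pads are 19 mm wide; open, the fingers measure 117 mm over their backs; the gripper's body (75 mm by 190 mm) begins 51 mm behind the grasp point.
Start: joints at [1.358, 0.321, -0.07, 1.45, 0.023, 1.371, -0.057], TCP at [0.146, -0.633, 0.223] pointing down, gripper open.
Joint ranges: [-2.86, 2.86], [-0.3, 2.09], [-1.38, 1.24], [0.06, 2.45], [-1.56, 4.7], [0.09, 2.05], [-2.69, 2.69]. Speed limits (rad/s): [2.57, 2.57, 3.14, 3.14, 3.14, 3.14, 3.14].

### API

Orientations are given as a unit quaternion [x, y, z, w].
In Python, from workcell import arm gives the robot as it stands.
- The arm moves only by the shell command python3 -m jog 'ROWS' [FORCE]. ROWS is JSON, a list that holds one entry, the list of rows, each a list of 7 numbers: the turn, a rotation vector about the tool's x, y, z in rad, then the shift along the tool's x, y, z in cm, then the opening, from -1 (shut) to 1 (fully open). In form: [[[ax, ay, az, dx, dy, dz, hand], ...]]. A call has 1 to 10 rows; each row is the pose to reach, as a shift and turn from the pose commanded when the call began, along the tool's axes at that moment; what a row does not reach only later rows make up. A row lasts 1/10 s, in which the tool goes at most 50 mm and 8.59 degrees, less where a joint would pass 70% of its speed; a pose out of reach is approached as far as the arm can. A call with a gripper value outside its range is refused whole. The fingers move at their own pace and stop on an object; FORCE is the grip in N (left out, the last holds). Time passes only in rows, so rows that repeat a pose let the fingers close. It gives the time, the measured TCP pose, the force, the opening and the grip force at its end, in the units of the state.
- arm.read_state(): the state, without advancing time (a new reading comes with each control period).
- arm.capture(name): name is "scene" or "top" or "wrist"; returns the picture (420x560x3 uint8, red, green, blue); there is no depth.
- arm.camera_params(name): a dict with "intrinsics" (3x3 intrinsics, pixels), "R" (3x3) and "t" (3): a world point X has camera coordinates R X + t; the wrist camera has in their place "T_tool_cam" (4x4, takes a point from camera to tool coordinates, whose origin is the TCP and whose axes are the flange's). Camera axes: x right, y down, z forward; pixel columns grow to the right and rows downward; lengths in m; the calibration is good to about 2 mm. A picture is of the moment at which its call begins: read the wrist's pose just before it. camera_params takes no time and is no camera call.
- arm.close_job(): hands the job in; it is judged then, once.
Trained networks look in the newest picture that a camera, given by its name, has taken for a name from the list of things; names that differ only in an ending like _2 or _b are one class to them, and where a whole thing is asked for, a point or a joint stands for the part that bears it (a point fixed in the world has none). Each returns a list of dicts, best first, with "p" (0 to 1); they miss things now and then, are a little off and sometimes report something else, mostly with a low value. They report only what shows in the picture. A call takes as long as a camera call. They do not tell look-alikes from the thing itself.
- arm.recognise(camera, label): "xyz" ([x, y, z] in m, in world coordinates, good to about 4 mm: the middle of the surface that is visible of it).
- arm.place_of(camera, label): "xyz" ([x, y, z] in m, in world coordinates, good to about 4 mm: a listed point, or the origin of a listed thing).
The state is a dict: "t": time; "joints": joint angles; "qd": joint speeds; "effort": joint torques, N m; "eef_pos": TCP position; "tool_rot": TCP orientation; "ft_force": force on the tool from outside, world axes, zero at the start; "torque": the same for the moment, N m; "finger_gap": opening from 0.0 (shut) to 1.0 (fully open); "gripper_force": force on a finger pad.
Only numpy, scipy, OpenCV 4.12 (cv2) and the standard library are available. Lean on these libraries where they do the work, as an engineer would, in place of code of your own. Each camera call takes 0.05 s, during which the arm holds its last target. There are 200 camera calls.

### The job

Load the counting station: take the wooden push stick and with it push the round sample holder off the loading plate, through the narrow guide channel, until it is fully home against the end stop under the detector; the holder must not be touched with the gripper or arm. Then draw the stick out, lay it flat on the bench off the station, and slide the shutter fully shut across the channel mouth. Leave the other things on the bench where they are.

Things in the scene. Friction and masses are not known exactly. Their poses are not given: they have to be found in the camera images.
- station: Fixed counting station: aluminium base plate (x -84 to 120 mm, 110 mm wide, 6 mm thick), grey covered channel, round steel detector head (58 mm wide, top 102 mm above bench, centred at x = 83 mm). Origin: bench plane, channel centre line, at the mouth. x runs from the loading plate into the channel (roughly to the robot's left, within 0.25 rad), y to the shutter's open side, z up.
- plate_edge (a point): Middle of the loading plate's open outer edge: station frame (-84, 0, 6 mm). The plate's top is 6 mm above the bench. Two guide walls on it (6 mm thick, tops 30 mm above the bench) narrow straight from inner faces at y = +-49 mm at x = -70 mm to y = +-17 mm at x = 0.
- channel_mouth (a point): Floor centre of the channel mouth: station frame (0, 0, 6 mm). Shutter slot x = 0 to 12 mm, then the covered channel x = 12 to 100 mm: straight, 36 mm wide, floor 6 mm and ceiling 30 mm above the bench, roof top 36 mm, roof clear over x = 12 to 50 mm. No step in the floor.
- home_spot (a point): Where the centre of the holder's underside lies when it is fully home: station frame (85, 0, 6 mm). The end stop's face is at x = 100 mm.
- shutter (a joint): Sliding shutter, m: 0 = fully open (on the station's +y side), 0.050 = fully shut across the mouth (hard stop). Starts at 0 to 0.008, which leaves the mouth free. Slides along the station's -y, takes about 1.5 N, stays where it is left. Steel plate 46 mm wide (y), 9 mm thick, centred at station x = 6 mm, y = 50 mm minus the joint value, top 34 mm above the bench.
- shutter_tab (a point): Top centre of the black tab on the shutter plate, 74 mm above the bench; the tab is 9 mm along station x, 14 mm along y, and rises from 34 to 74 mm. In the station frame it is at x = 6 mm, y = 60 mm minus the joint value. Push its outer (+y) face to close.
- sample_holder: Round aluminium sample holder, a disc 30 mm across and 14 mm high, about 40 g, white paper on top; origin at the centre of its underside. Loose, lying on the loading plate at station x = -65 to -45 mm, up to 20 mm either side of the centre line.
- push_stick: Loose wooden push stick, flat on the bench right of the station: strip 22 mm wide, 10 mm thick, with an upright handle block 44 mm long (x), 24 mm wide (y), top 64 mm above the underside. About 100 g. Origin on the underside below the handle's middle; x along the strip to the forked tip, z up. Strip from x = -50 to 172 mm, then two prongs to x = 180 mm.
- stick_grip (a point): Grip point in the middle of the stick's handle, 42 mm above the stick's underside; grip across the 24 mm width.
- stick_tip (a point): Point between the ends of the two prongs (3.5 mm wide, 15 mm apart inside), on the plane of the underside: stick frame (180, 0, 0 mm). The prongs cradle the round holder: its centre is then 13 mm beyond this point.
- petri_dish: Bystander: glass Petri dish, 95 mm across, 16 mm high, loose; origin at the centre of its underside.
- tape_roll: Bystander: roll of tape lying flat, 72 mm across, 18 mm high, loose; origin at the centre of its underside.
- reagent_bottle: Bystander: stoppered brown reagent bottle, 56 mm across, 109 mm high, loose; origin at the centre of its underside.
- stopper: Bystander: rubber stopper, 28 mm across, 28 mm high, loose; origin at the centre of its underside.
Things that resemble listed ones, but are neither listed nor needed, are in the scene too. Several things have the shape of the sample_holder; the one meant has the colours described above.

How it is judged:
By the outcome, as a careful person would: the job done as asked, in the order asked, and still so for the second after the job is handed in, with the robot touching nothing.
It also fails if it takes over 64 s, if anything falls off the work surface, if the arm or the gripper's body presses on something with over 40 N, if the wrist force passes 120 N, or if a joint passes its speed limit or range.

## Working session

There is one attempt and no reset: what is moved stays moved. The work goes in short steps, Python scripts to look and compute and a shell command to move; the robot and the scene stay as the last step left them, time stands still between calls to the robot, and variables do not carry over. Pictures are saved under pics/ and viewed, at most 12 in all, crops included, and the job is handed in when it is done.

```bash
mkdir -p pics; ls
cat > look.py <<'E'
import cv2,numpy as np
from workcell import arm
def snap(c,n):
    im=arm.capture(c); cv2.imwrite(f'pics/{n}.png',im[:,:,::-1]); return im
E
python3 - <<'E'
from look import *
s=arm.read_state();print(s['eef_pos'],s['tool_rot'],s['t'],arm.grip_point_offset)
a=snap('scene','s0');b=snap('top','t0')
cv2.imwrite('pics/st0.png',np.hstack([cv2.resize(a,(400,300)),cv2.resize(b,(400,300))])[:,:,::-1])
for c in ('top','scene'):
    for l in ['plate_edge','channel_mouth','home_spot','shutter_tab','sample_holder','push_stick','stick_grip','stick_tip']:
        print(c,l,[(np.round(d['xyz'],4).tolist(),round(d['p'],2)) for d in arm.place_of(c,l)])
E
```

```text
pics
[ 0.14596523 -0.63281702  0.22146838] [ 9.93576909e-01  1.13154774e-01 -1.63831873e-04 -9.46920571e-04] 0.0 0.0187
top plate_edge [([0.5873, 0.0212, 0.0049], 0.59), ([0.5984, 0.049, 0.003], 0.5)]
top channel_mouth [([0.6087, 0.11, 0.0063], 0.95), ([0.5875, 0.022, 0.003], 0.54)]
top home_spot [([0.6196, 0.1915, 0.0063], 0.56)]
top shutter_tab [([0.5427, 0.1225, 0.0741], 0.47)]
top sample_holder [([0.4195, 0.0448, 0.0061], 0.63), ([0.4816, -0.21, 0.0396], 0.48), ([0.594, 0.0485, 0.0032], 0.43)]
top push_stick [([0.484, -0.2074, -0.002], 0.84)]
top stick_grip [([0.482, -0.2103, 0.0416], 0.7), ([0.6071, 0.1093, 0.0006], 0.3)]
top stick_tip [([0.5331, -0.0346, 0.0023], 0.87)]
scene plate_edge [([0.3436, 0.369, 0.0006], 0.72), ([0.5889, 0.0261, 0.006], 0.58), ([0.6088, 0.1065, 0.0086], 0.23)]
scene channel_mouth [([0.6126, 0.1077, 0.0065], 0.8), ([0.6201, 0.1869, 0.0038], 0.59)]
scene home_spot [([0.6234, 0.1852, 0.0074], 0.63), ([0.5498, 0.1222, 0.0737], 0.18)]
scene shutter_tab [([0.5508, 0.1237, 0.0779], 0.69)]
scene sample_holder [([0.5939, 0.0512, 0.0064], 0.67), ([0.4317, 0.0411, -0.0026], 0.57)]
scene push_stick [([0.4798, -0.2134, 0.0008], 0.74)]
scene stick_grip [([0.4845, -0.2139, 0.0433], 0.83)]
scene stick_tip [([0.5325, -0.0363, -0.0002], 0.87)]
```

View pics/t0.png

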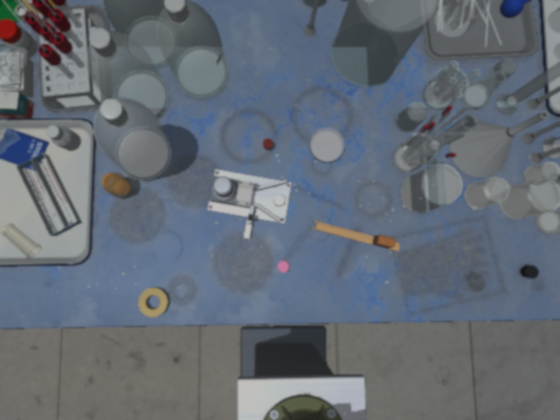

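View pics/s0.png

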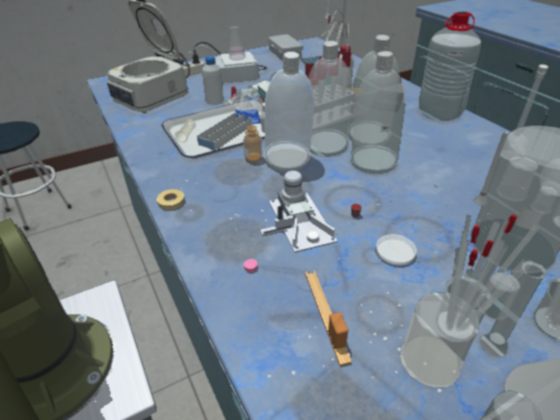

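The top view shows the station around (250,195) with the white-topped holder on its plate at about (279,201). The stick's handle is at (385,241) and its tip at (316,224). The pink disc at (283,267) is a look-alike. The scene view agrees.

```bash
cat >> look.py <<'E'
from scipy.spatial.transform import Rotation as Ro
def goal(x,y,z,yaw):
    "row (turn, shift cm) taking the tool to world x,y,z, pointing down, tool x at world yaw"
    s=arm.read_state(); R=Ro.from_quat(s['tool_rot'])
    T=Ro.from_matrix(np.array([[np.cos(yaw),np.sin(yaw),0],[np.sin(yaw),-np.cos(yaw),0],[0,0,-1]]))
    d=R.inv().apply(np.array([x,y,z])-s['eef_pos'])*100
    print('row',np.round((R.inv()*T).as_rotvec(),3),np.round(d,2),'t',round(s['t'],2),'pos',np.round(s['eef_pos'],4),'yaw',round(np.arctan2(*R.as_matrix()[[1,0],0]),4),'F',np.round(s['ft_force'],1),'gap',round(s['finger_gap'],3))
E
python3 -c "
from look import *
goal(.483,-.212,.17,1.295)"
```

```text
row [ 0.     0.    -1.068] [ 42.3  -33.48   5.25] t 0.9 pos [ 0.1461 -0.6334  0.2226] yaw 0.2268 F [-0.1  0.5  0.2] gap 0.999
```

```bash
r='not used'; python3 -m jog '[[[0,0,-1.068,42.3,-33.5,5.2,1],[0,0,-1.068,42.3,-33.5,5.2,1],[0,0,-1.068,42.3,-33.5,5.2,1],[0,0,-1.068,42.3,-33.5,5.2,1],[0,0,-1.068,42.3,-33.5,5.2,1],[0,0,-1.068,42.3,-33.5,5.2,1],[0,0,-1.068,42.3,-33.5,5.2,1],[0,0,-1.068,42.3,-33.5,5.2,1],[0,0,-1.068,42.3,-33.5,5.2,1],[0,0,-1.068,42.3,-33.5,5.2,1]]]'
python3 -c "
from look import *
goal(.483,-.212,.17,1.295)"
```

```text
t: 1.9
eef_pos: [0.4578, -0.243, 0.1749]
tool_rot: [0.798, 0.603, -0.0, 0.001]
ft_force: [0.6, -1.5, -0.2]
finger_gap: 0.994
gripper_force: 0.0
row [ 0.001  0.001 -0.001] [3.67 1.57 0.49] t 1.9 pos [ 0.4578 -0.243   0.1749] yaw 1.2945 F [ 0.6 -1.5 -0.2] gap 0.994
```

```bash
python3 -m jog '[[[0,0,0,3.7,1.6,0.5,1],[0,0,0,3.7,1.6,0.5,1],[0,0,0,3.7,1.6,0.5,1],[0,0,0,3.7,1.6,0.5,1]]]'
python3 - <<'E'
from look import *
snap('wrist','w1')
for l in ['push_stick','stick_grip','stick_tip']: print(l,[(np.round(d['xyz'],4).tolist(),round(d['p'],2)) for d in arm.place_of('wrist',l)])
goal(.483,-.212,.023,1.295)
E
```

```text
t: 2.3
eef_pos: [0.4815, -0.2148, 0.1696]
tool_rot: [0.798, 0.602, -0.0, 0.0]
ft_force: [0.7, -0.1, -0.1]
finger_gap: 0.998
gripper_force: 0.0
push_stick [([0.4864, -0.2133, -0.0027], 0.62)]
stick_grip [([0.4826, -0.2139, 0.0397], 0.92)]
stick_tip []
row [ 0.     0.001 -0.003] [ 0.31  0.06 14.67] t 2.5 pos [ 0.4816 -0.2147  0.1697] yaw 1.2922 F [ 0.1 -1.  -0.2] gap 1.003
```

View pics/w1.png

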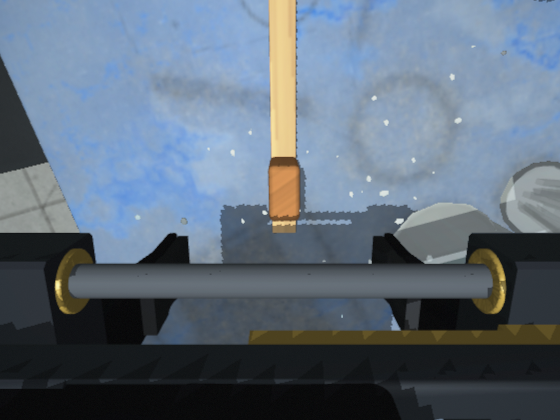

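The wrist view shows the handle centred at (284,190), with the strip running straight up the image. A glass vessel stands to the right at about (440,235), so I'll check its clearance to the gripper body.

Run:
```python
from look import *
def ray(c,u,v,z):
    p=arm.camera_params(c);K=p['intrinsics']
    d=np.linalg.inv(K)@[u,v,1]
    if c=='wrist':
        s=arm.read_state();T=p['T_tool_cam'];R=Ro.from_quat(s['tool_rot']).as_matrix()
        o=s['eef_pos']+R@T[:3,3];d=R@T[:3,:3]@d
    else: o=-p['R'].T@p['t'];d=p['R'].T@d
    return np.round(o+d*(z-o[2])/d[2],3)
for u,v in [(400,365),(433,382),(467,360),(433,365),(433,310),(405,302)]: print('scene',(u,v),ray('scene',u,v,0),ray('scene',u,v,.15))
for u,v in [(395,235),(440,205),(500,180),(284,190)]: print('wrist',(u,v),ray('wrist',u,v,0),ray('wrist',u,v,.09))
for u,v in [(402,190),(420,190),(440,185)]: print('top',(u,v),ray('top',u,v,0),ray('top',u,v,.1))
a=cv2.imread('pics/t0.png')[130:290,300:500]; b=cv2.imread('pics/s0.png')[250:410,280:480]
cv2.imwrite('pics/c1.png',np.hstack([cv2.resize(a,(400,320),interpolation=2),cv2.resize(b,(400,320),interpolation=2)]))
```

```text
scene (400, 365) [ 0.559 -0.308  0.   ] [ 0.478 -0.364  0.15 ]
scene (433, 382) [ 0.587 -0.361  0.   ] [ 0.5   -0.406  0.15 ]
scene (467, 360) [ 0.672 -0.361  0.   ] [ 0.567 -0.405  0.15 ]
scene (433, 365) [ 0.611 -0.338  0.   ] [ 0.518 -0.387  0.15 ]
scene (433, 310) [ 0.7   -0.248  0.   ] [ 0.588 -0.316  0.15 ]
scene (405, 302) [ 0.664 -0.204  0.   ] [ 0.56  -0.282  0.15 ]
wrist (395, 235) [ 0.573 -0.294  0.   ] [ 0.553 -0.255  0.09 ]
wrist (440, 205) [ 0.62  -0.277  0.   ] [ 0.587 -0.242  0.09 ]
wrist (500, 180) [ 0.677 -0.268  0.   ] [ 0.629 -0.236  0.09 ]
wrist (284, 190) [ 0.483 -0.222  0.   ] [ 0.488 -0.202  0.09 ]
top (402, 190) [ 0.622 -0.279  0.   ] [ 0.605 -0.244  0.1  ]
top (420, 190) [ 0.622 -0.327  0.   ] [ 0.604 -0.287  0.1  ]
top (440, 185) [ 0.635 -0.381  0.   ] [ 0.616 -0.337  0.1  ]
```

View pics/c1.png

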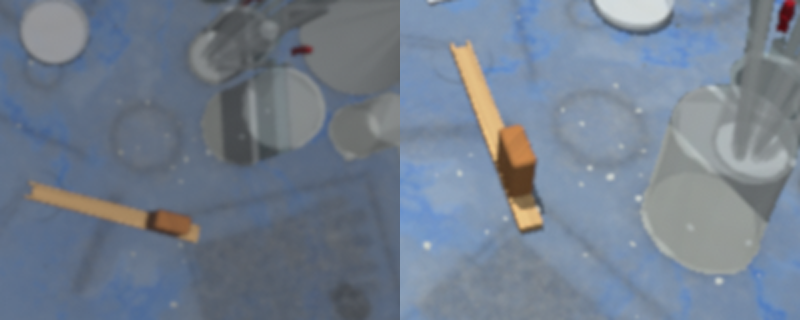

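The crop shows the beaker base centred near world (0.615,-0.33), which leaves about 20 mm to the gripper body. That's enough to descend and grip.

```bash
python3 -m jog '[[[0,0,0,0.2,0,7,1],[0,0,0,0.2,0,9,1],[0,0,0,0.2,0,12,1],[0,0,0,0.2,0,14,1],[0,0,0,0.2,0,14.7,1],[0,0,0,0.2,0,14.7,1],[0,0,0,0.2,0,14.7,0],[0,0,0,0.2,0,14.7,-1],[0,0,0,0.2,0,14.7,-1],[0,0,0,0.2,0,14.7,-1]]]' 40
python3 -m jog '[[[0,0,0,0,0,0,-1],[0,0,0,0,0,0,-1],[0,0,0,0,0,0,-1],[0,0,0,0,0,0,-1]]]' 40
python3 - <<'E'
from look import *
goal(.483,-.212,.06,1.295)
E
```

```text
t: 3.5
eef_pos: [0.4833, -0.2117, 0.0234]
tool_rot: [0.798, 0.603, 0.0, 0.001]
ft_force: [0.3, 0.1, 0.3]
finger_gap: 0.719
gripper_force: 0.0
t: 3.9
eef_pos: [0.4828, -0.2114, 0.0225]
tool_rot: [0.798, 0.603, -0.0, -0.0]
ft_force: [-0.5, -0.3, -0.7]
finger_gap: 0.357
gripper_force: 0.0
row [-0.  0. -0.] [-0.06  0.03 -3.75] t 3.9 pos [ 0.4828 -0.2114  0.0225] yaw 1.2949 F [-0.5 -0.3 -0.7] gap 0.357
```

```bash
python3 -m jog '[[[0,0,0,0,0,0,-1],[0,0,0,0,0,0,-1],[0,0,0,0,0,0,-1],[0,0,0,0,0,0,-1]]]' 40
python3 -m jog '[[[0,0,0,0,0,-1,-1],[0,0,0,0,0,-3,-1],[0,0,0,0,0,-6,-1],[0,0,0,0,0,-9,-1],[0,0,0,0,0,-12,-1],[0,0,0,0,0,-12,-1],[0,0,0,0,0,-12,-1]]]' 40
python3 - <<'E'
from look import *
snap('top','t2');
for l in ['plate_edge','channel_mouth','home_spot','shutter_tab','sample_holder','stick_grip','stick_tip']: print(l,[(np.round(d['xyz'],4).tolist(),round(d['p'],2)) for d in arm.place_of('top',l)])
a=cv2.imread('pics/t2.png')[140:290,180:420]; cv2.imwrite('pics/c2.png',cv2.resize(a,(800,500),interpolation=2))
goal(.483,-.212,.06,1.295)
E
```

```text
t: 4.3
eef_pos: [0.4829, -0.2115, 0.0226]
tool_rot: [0.798, 0.603, 0.0, 0.0]
ft_force: [0.1, -0.3, 0.4]
finger_gap: 0.276
gripper_force: 40.0
t: 5.0
eef_pos: [0.483, -0.2115, 0.1433]
tool_rot: [0.798, 0.603, 0.0, 0.001]
ft_force: [-0.3, -0.8, -1.6]
finger_gap: 0.271
gripper_force: 40.0
plate_edge [([0.59, 0.0197, 0.0045], 0.8)]
channel_mouth [([0.604, 0.1146, 0.0064], 0.7)]
home_spot [([0.6217, 0.1906, 0.0076], 0.6), ([0.5325, -0.0365, 0.1186], 0.55)]
shutter_tab [([0.5432, 0.1219, 0.0774], 0.56)]
sample_holder [([0.593, 0.0497, 0.0057], 0.69), ([0.5444, 0.1234, 0.0775], 0.6), ([0.4262, 0.0444, 0.0053], 0.4)]
stick_grip [([0.4817, -0.2114, 0.1632], 0.58)]
stick_tip [([0.532, -0.0378, 0.12], 0.72)]
row [-0.001 -0.    -0.   ] [-0.07  0.08  8.19] t 5.4 pos [ 0.4825 -0.2112  0.1419] yaw 1.2949 F [ 0.5  0.4 -0.7] gap 0.267
```

View pics/c2.png

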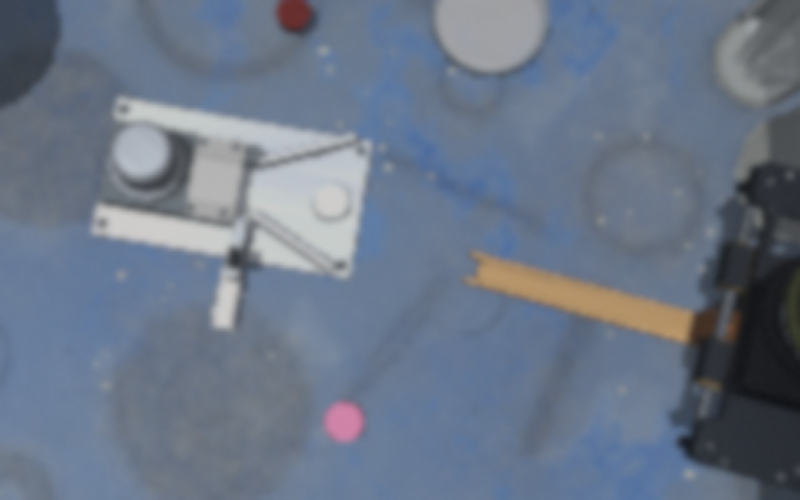

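The crop shows the plate corners at about (118,95), (370,142), (350,277) and (92,234), with the white holder at (330,201). The stick is held with its tip at (470,268). I'll fit the station pose next.

```bash
cat >> look.py <<'E'
def ray(c,u,v,z):
    p=arm.camera_params(c);d=np.linalg.inv(p['intrinsics'])@[u,v,1]
    o=-p['R'].T@p['t'];d=p['R'].T@d
    return (o+d*(z-o[2])/d[2])
def fit(P,Q):
    P=np.array(P)[:,:2];Q=np.array(Q)[:,:2];p=P.mean(0);q=Q.mean(0)
    a,b=P-p,Q-q;th=np.arctan2((a[:,0]*b[:,1]-a[:,1]*b[:,0]).sum(),(a*b).sum())
    R=np.array([[np.cos(th),-np.sin(th)],[np.sin(th),np.cos(th)]]);t=q-R@p
    return th,t,np.round((Q-P@R.T-t)*1000,1)
E
python3 - <<'E'
from look import *
Q=[ray('top',180+u*.3-.35,140+v*.3-.35,.006) for u,v in [(370,142),(350,277),(92,234),(118,95)]]
P=[(-.084,-.055),(-.084,.055),(.12,.055),(.12,-.055)]
print(fit(P,Q))
N=[(.5873,.0212),(.5889,.0261),(.59,.0197),(.6087,.11),(.6126,.1077),(.604,.1146),(.6196,.1915),(.6234,.1852),(.6217,.1906)]
M=[(-.084,0)]*3+[(0,0)]*3+[(.085,0)]*3
th,t,r=fit(M,N);print(th,t,r)
th,t,r=fit(P+M,list(np.array(Q)[:,:2])+N);print('all',th,t)
R=np.array([[np.cos(th),-np.sin(th)],[np.sin(th),np.cos(th)]])
h=ray('top',180+330*.3-.35,140+201*.3-.35,.02);print(h,R.T@(h[:2]-t))
print('tab',R.T@(np.array([.5435,.1222])-t))
E
```

```text
(np.float64(1.3891226143992363), array([0.60589589, 0.10774121]), array([[-1. ,  1.9],
       [ 0.6, -0.3],
       [-0.8, -0.9],
       [ 1.1, -0.7]]))
1.3764528910780993 [0.60618007 0.10707294] [[-2.7 -3.5]
 [-1.1  1.4]
 [ 0.  -5. ]
 [ 2.5  2.9]
 [ 6.4  0.6]
 [-2.2  7.5]
 [-3.   1. ]
 [ 0.8 -5.3]
 [-0.9  0.1]]
all 1.3837202647656155 [0.60606486 0.10728373]
[0.59501007 0.05013154 0.02      ] [-0.05821106  0.00023236]
tab [0.00301978 0.06424748]
```

```bash
cat >> look.py <<'E'
TH=1.386;O=np.array([.606,.1075]);RS=np.array([[np.cos(TH),-np.sin(TH)],[np.sin(TH),np.cos(TH)]])
def st(x,y,z,dyaw=0):
    "row to bring the TCP to station x,y (m), world z; prints present station position too"
    w=O+RS@[x,y]; p=RS.T@(arm.read_state()['eef_pos'][:2]-O); print('station now',np.round(p*1000,1)); goal(w[0],w[1],z,TH+dyaw)
E
python3 -c "
from look import *
st(-.290,0,.0315)"
```

```text
station now [-336.    62.9]
row [-0.001 -0.    -0.091] [ 5.15  5.86 11.03] t 5.4 pos [ 0.4825 -0.2112  0.1419] yaw 1.2949 F [ 0.5  0.4 -0.7] gap 0.267
```

```bash
python3 -m jog '[[[0,0,-0.04,2.5,3,2,-1],[0,0,-0.091,5.1,5.9,4,-1],[0,0,-0.091,5.1,5.9,6,-1],[0,0,-0.091,5.1,5.9,8,-1],[0,0,-0.091,5.1,5.9,10,-1],[0,0,-0.091,5.1,5.9,11,-1],[0,0,-0.091,5.1,5.9,11,-1],[0,0,-0.091,5.1,5.9,11,-1],[0,0,-0.091,5.1,5.9,11,-1]]]'
python3 - <<'E'
from look import *
st(-.255,0,.0315)
snap('top','t3')
for c in ['top','scene']:
  if c=='scene': snap(c,'s3')
  for l in ['sample_holder','stick_tip']: print(c,l,[(np.round(d['xyz'],4).tolist(),np.round(RS.T@(np.array(d['xyz'][:2])-O),4),round(d['p'],2)) for d in arm.place_of(c,l)])
a=cv2.imread('pics/t3.png')[150:250,200:360]; b=cv2.imread('pics/s3.png')[160:310,240:360]
cv2.imwrite('pics/c3.png',np.hstack([cv2.resize(a,(480,300),interpolation=2),cv2.resize(b,(300,300),interpolation=2)]))
E
```

```text
t: 6.3
eef_pos: [0.5544, -0.1787, 0.0338]
tool_rot: [0.769, 0.639, 0.0, 0.001]
ft_force: [0.2, 0.3, 0.2]
finger_gap: 0.268
gripper_force: 40.0
station now [-290.8   -1.9]
row [ 0.002  0.001 -0.   ] [ 3.59 -0.19  0.23] t 6.3 pos [ 0.5544 -0.1787  0.0338] yaw 1.3856 F [0.2 0.3 0.2] gap 0.268
top sample_holder [([0.5931, 0.0502, 0.0075], array([-0.0587,  0.0022]), 0.51), ([0.4256, 0.0437, 0.0064], array([-0.0959,  0.1656]), 0.48)]
top stick_tip [([0.5857, 0.0007, 0.0101], array([-0.1087,  0.0003]), 0.82), ([0.3453, 0.3696, 0.0013], array([0.2097, 0.3044]), 0.69), ([0.6333, 0.4567, 0.0016], array([0.3483, 0.0373]), 0.6)]
scene sample_holder [([0.598, 0.0468, 0.0083], array([-0.0611, -0.0033]), 0.59), ([0.4293, 0.0441, -0.0011], array([-0.0948,  0.162 ]), 0.47)]
scene stick_tip [([0.5865, -0.0013, 0.011], array([-0.1105, -0.0008]), 0.63)]
```

View pics/c3.png

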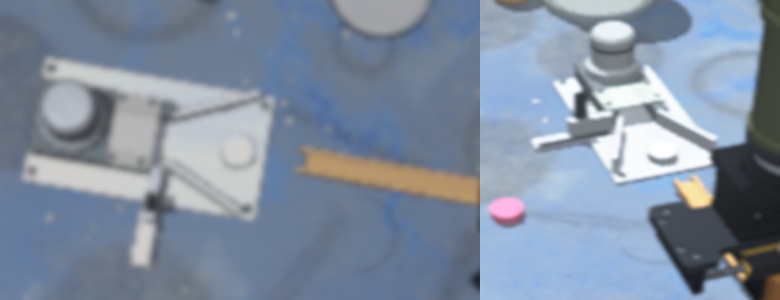

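The crop shows the stick tip at (303,160), in line with the holder at (238,150) and the mouth at (165,137). Starting the push.

```bash
python3 -m jog '[[[0,0,0,1,-0.2,0.2,-1],[0,0,0,2,-0.2,0.2,-1],[0,0,0,3,-0.2,0.2,-1],[0,0,0,3.6,-0.2,0.2,-1],[0,0,0,4.2,-0.2,0.2,-1],[0,0,0,4.8,-0.2,0.2,-1],[0,0,0,5.4,-0.2,0.2,-1],[0,0,0,6,-0.2,0.2,-1],[0,0,0,6.6,-0.2,0.2,-1],[0,0,0,7.0,-0.2,0.2,-1]]]'
python3 - <<'E'
from look import *
st(-.180,0,.0315)
snap('top','t4')
for l in ['sample_holder','stick_tip']: print(l,[(np.round(RS.T@(np.array(d['xyz'][:2])-O),4),round(d['p'],2)) for d in arm.place_of('top',l)])
a=cv2.imread('pics/t4.png')[150:250,200:360]; snap('scene','s4');b=cv2.imread('pics/s4.png')[160:310,240:360]
cv2.imwrite('pics/c4.png',np.hstack([cv2.resize(a,(480,300),interpolation=2),cv2.resize(b,(300,300),interpolation=2)]))
E
```

```text
t: 7.6
eef_pos: [0.5645, -0.1085, 0.0306]
tool_rot: [0.769, 0.639, 0.0, -0.0]
ft_force: [-0.4, -1.0, 0.1]
finger_gap: 0.273
gripper_force: 40.0
station now [-219.9    1.1]
row [-0. -0.  0.] [ 3.99  0.11 -0.09] t 7.6 pos [ 0.5645 -0.1085  0.0306] yaw 1.3863 F [-0.4 -1.   0.1] gap 0.273
sample_holder [(array([-0.0265,  0.0033]), 0.65), (array([-0.0997,  0.1693]), 0.4)]
stick_tip [(array([-0.0384,  0.0029]), 0.77)]
```

View pics/c4.png

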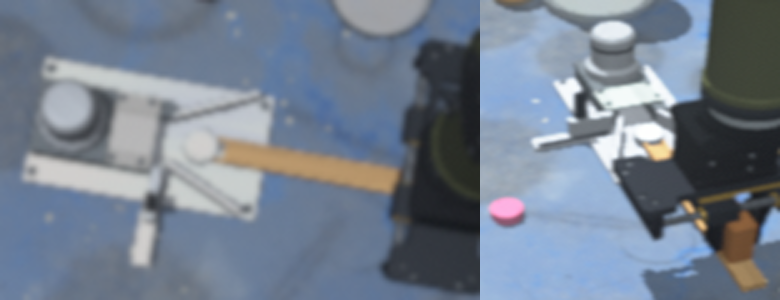

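The holder is cradled in the prongs at (200,146), slightly to the +y side. I'll carry on with a small correction, checking the force.

```bash
python3 -m jog '[[[0,0,0,0.5,0.15,-0.05,-1],[0,0,0,1,0.15,-0.05,-1],[0,0,0,1.5,0.15,-0.05,-1],[0,0,0,2,0.15,-0.05,-1],[0,0,0,2.5,0.15,-0.05,-1],[0,0,0,3,0.15,-0.05,-1],[0,0,0,3.5,0.15,-0.05,-1],[0,0,0,4,0.15,-0.05,-1],[0,0,0,4.5,0.15,-0.05,-1],[0,0,0,5,0.15,-0.05,-1]]]'
python3 - <<'E'
from look import *
st(-.110,0,.0315)
snap('top','t5')
for l in ['sample_holder','stick_tip']: print(l,[(np.round(RS.T@(np.array(d['xyz'][:2])-O),4),round(d['p'],2)) for d in arm.place_of('top',l)])
a=cv2.imread('pics/t5.png')[150:250,200:360]; snap('scene','s5');b=cv2.imread('pics/s5.png')[160:310,240:360]
cv2.imwrite('pics/c5.png',np.hstack([cv2.resize(a,(480,300),interpolation=2),cv2.resize(b,(300,300),interpolation=2)]))
E
```

```text
t: 8.8
eef_pos: [0.5751, -0.06, 0.0311]
tool_rot: [0.769, 0.639, -0.0, 0.0]
ft_force: [0.5, -0.1, -0.8]
finger_gap: 0.271
gripper_force: 40.0
station now [-170.3   -0.4]
row [-0.  0. -0.] [ 6.03 -0.05 -0.04] t 8.8 pos [ 0.5751 -0.06    0.0311] yaw 1.3858 F [ 0.5 -0.1 -0.8] gap 0.271
sample_holder [(array([-0.0972,  0.166 ]), 0.66)]
stick_tip [(array([0.0109, 0.0006]), 0.65), (array([-0.1603, -0.1699]), 0.46)]
```

View pics/c5.png

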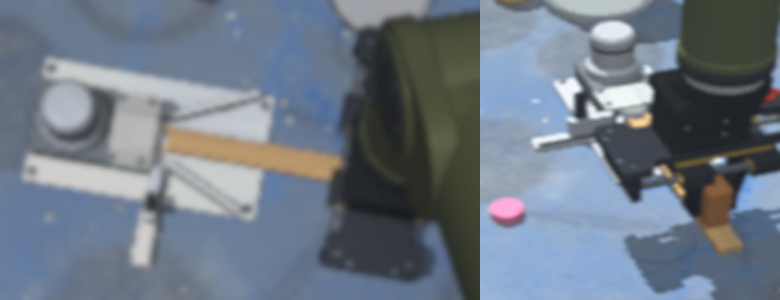

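The holder has gone under the roof and the strip is centred in the mouth with almost no force. I'll push on to near the stop.

```bash
python3 -m jog '[[[0,0,0,0.6,0,0,-1],[0,0,0,1.2,0,0,-1],[0,0,0,1.8,0,0,-1],[0,0,0,2.4,0,0,-1],[0,0,0,3,0,0,-1],[0,0,0,3.6,0,0,-1],[0,0,0,4.2,0,0,-1],[0,0,0,4.8,0,0,-1],[0,0,0,5.2,0,0,-1],[0,0,0,5.4,0,0,-1]]]'
python3 -m jog '[[[0,0,0,0.2,0,0,-1],[0,0,0,0.4,0,0,-1],[0,0,0,0.5,0,0,-1],[0,0,0,0.5,0,0,-1]]]'
python3 -c "
from look import *
st(-.108,0,.0315)"
```

```text
t: 10.0
eef_pos: [0.5851, -0.0066, 0.0311]
tool_rot: [0.769, 0.639, 0.0, -0.0]
ft_force: [-0.1, -0.2, -0.5]
finger_gap: 0.274
gripper_force: 40.0
t: 10.4
eef_pos: [0.586, -0.0023, 0.0311]
tool_rot: [0.769, 0.639, 0.0, 0.0]
ft_force: [0.5, 0.5, -0.9]
finger_gap: 0.275
gripper_force: 40.0
station now [-111.6   -0.5]
row [ 0. -0. -0.] [ 0.36 -0.05 -0.04] t 10.4 pos [ 0.586  -0.0023  0.0311] yaw 1.3858 F [ 0.5  0.5 -0.9] gap 0.275
```

```bash
python3 -m jog '[[[0,0,0,0.15,0,0,-1],[0,0,0,0.25,0,0,-1],[0,0,0,0.25,0,0,-1]]]'
python3 -m jog '[[[0,0,0,0.1,0,0,-1],[0,0,0,0.2,0,0,-1],[0,0,0,0.2,0,0,-1]]]'
python3 -c "
from look import *
st(-.108,0,.0315)"
```

```text
t: 10.7
eef_pos: [0.5864, 0.0003, 0.0311]
tool_rot: [0.769, 0.639, 0.0, -0.0]
ft_force: [0.2, 0.7, -1.0]
finger_gap: 0.273
gripper_force: 40.0
t: 11.0
eef_pos: [0.5867, 0.0014, 0.0311]
tool_rot: [0.769, 0.639, -0.0, 0.0]
ft_force: [0.9, -1.8, 0.4]
finger_gap: 0.271
gripper_force: 40.0
station now [-107.9   -0.5]
row [-0.     0.001 -0.001] [-0.01 -0.05 -0.04] t 11.0 pos [0.5867 0.0014 0.0311] yaw 1.3855 F [ 0.9 -1.8  0.4] gap 0.271
```

```bash
python3 -m jog '[[[0,0,0,0.1,0,0,-1],[0,0,0,0.2,0,0,-1],[0,0,0,0.2,0,0,-1]]]'
python3 -m jog '[[[0,0,0,0.1,0,0,-1],[0,0,0,0.2,0,0,-1],[0,0,0,0.2,0,0,-1]]]'
python3 -c "
from look import *
st(-.108,0,.0315)"
```

```text
t: 11.3
eef_pos: [0.5869, 0.0017, 0.0311]
tool_rot: [0.77, 0.638, -0.001, 0.001]
ft_force: [-1.7, -6.0, 1.1]
finger_gap: 0.275
gripper_force: 40.0
t: 11.6
eef_pos: [0.5871, 0.0019, 0.0312]
tool_rot: [0.77, 0.638, -0.002, 0.001]
ft_force: [-2.2, -9.8, 3.0]
finger_gap: 0.275
gripper_force: 40.0
station now [-107.3   -0.8]
row [-0.001  0.005 -0.002] [-0.07 -0.08 -0.03] t 11.6 pos [0.5871 0.0019 0.0312] yaw 1.3838 F [-2.2 -9.8  3. ] gap 0.275
```

The force rises to about 10 N with the tip at 72.7 mm against an expected 72 mm, so the holder is home. Drawing the stick out.

```bash
python3 -m jog '[[[0,0,0,-0.4,0,0,-1],[0,0,0,-0.8,0,0,-1],[0,0,0,-1.5,0,0,-1],[0,0,0,-2.5,0,0,-1],[0,0,0,-4,0,0,-1],[0,0,0,-6,0,0,-1],[0,0,0,-8,0,0,-1],[0,0,0,-10,0,0,-1],[0,0,0,-12,0,0,-1],[0,0,0,-14,0,0,-1]]]'
python3 -m jog '[[[0,0,0,-2,0,0,-1],[0,0,0,-4,0,0,-1],[0,0,0,-6,0,0,-1],[0,0,0,-6,0,0,-1],[0,0,0,-6,0,0,-1],[0,0,0,-6,0,0,-1]]]'
python3 - <<'E'
from look import *
goal(.483,-.212,.024,1.295)
snap('top','t6');snap('scene','s6')
a=cv2.imread('pics/t6.png')[150:250,200:360]; b=cv2.imread('pics/s6.png')[160:310,240:360]
cv2.imwrite('pics/c6.png',np.hstack([cv2.resize(a,(480,300),interpolation=2),cv2.resize(b,(300,300),interpolation=2)]))
E
```

```text
t: 12.6
eef_pos: [0.5611, -0.1338, 0.031]
tool_rot: [0.77, 0.638, -0.0, 0.0]
ft_force: [0.4, 1.1, -1.8]
finger_gap: 0.271
gripper_force: 40.0
t: 13.2
eef_pos: [0.5509, -0.1894, 0.0311]
tool_rot: [0.769, 0.639, 0.0, -0.0]
ft_force: [-0.2, 0.5, -0.5]
finger_gap: 0.27
gripper_force: 40.0
row [ 0.    -0.001  0.092] [-3.46 -6.26  0.71] t 13.2 pos [ 0.5509 -0.1894  0.0311] yaw 1.387 F [-0.2  0.5 -0.5] gap 0.27
```

View pics/c6.png

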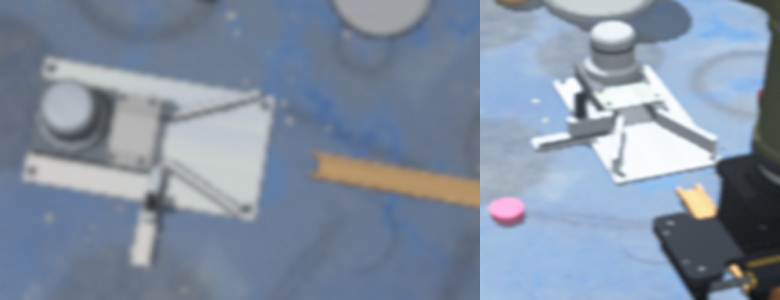

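The plate is empty, the holder is inside, and the tip is clear at (318,165). I'll lay the stick back at its original spot.

```bash
python3 -m jog '[[[0,0,0.05,-2,-3,0,-1],[0,0,0.092,-3.5,-5,0,-1],[0,0,0.092,-3.5,-6.3,0,-1],[0,0,0.092,-3.5,-6.3,0.4,-1],[0,0,0.092,-3.5,-6.3,0.7,-1],[0,0,0.092,-3.5,-6.3,0.8,-1],[0,0,0.092,-3.5,-6.3,0.85,-1],[0,0,0.092,-3.5,-6.3,0.85,-1]]]'
python3 -c "
from look import *
goal(.483,-.212,.0225,1.295)"
```

```text
t: 14.1
eef_pos: [0.4832, -0.2129, 0.0227]
tool_rot: [0.798, 0.603, 0.0, 0.0]
ft_force: [0.6, 0.3, 0.4]
finger_gap: 0.272
gripper_force: 40.0
row [ 0.001 -0.     0.   ] [ 0.08 -0.05  0.02] t 14.1 pos [ 0.4832 -0.2129  0.0227] yaw 1.295 F [0.6 0.3 0.4] gap 0.272
```

```bash
python3 -m jog '[[[0,0,0,0,0,0.02,1],[0,0,0,0,0,0.02,1],[0,0,0,0,0,0.02,1],[0,0,0,0,0,0.02,1],[0,0,0,0,0,0.02,1],[0,0,0,0,0,0.02,1],[0,0,0,0,0,0.02,1]]]'
python3 -m jog '[[[0,0,0,0,0,-2,1],[0,0,0,0,0,-5,1],[0,0,0,0,0,-9,1],[0,0,0,0,0,-13,1],[0,0,0,0,0,-17,-1],[0,0,0,0,0,-17,-1],[0,0,0,0,0,-17,-1],[0,0,0,0,0,-17,-1]]]' 20
python3 - <<'E'
from look import *
snap('top','t7');snap('scene','s7')
for c in ['top','scene']:
  for l in ['stick_grip','stick_tip','shutter_tab']: print(c,l,[(np.round(d['xyz'],4).tolist(),np.round(RS.T@(np.array(d['xyz'][:2])-O),4),round(d['p'],2)) for d in arm.place_of(c,l)])
for y in (.11,): st(.006,y,.12,np.pi/2); st(.006,y,.12,-np.pi/2)
print(arm.read_state()['joints'])
E
```

```text
t: 14.8
eef_pos: [0.4823, -0.2135, 0.0224]
tool_rot: [0.798, 0.603, -0.0, 0.0]
ft_force: [0.2, 0.4, -0.0]
finger_gap: 0.827
gripper_force: 0.0
t: 15.6
eef_pos: [0.4815, -0.2132, 0.1911]
tool_rot: [0.798, 0.603, -0.001, -0.001]
ft_force: [-1.0, -0.1, 0.8]
finger_gap: 0.724
gripper_force: 0.0
top stick_grip [([0.4804, -0.2098, 0.0392], array([-0.335 ,  0.0652]), 0.85)]
top stick_tip [([0.5297, -0.0382, -0.0006], array([-0.1572,  0.0482]), 0.6)]
top shutter_tab [([0.5424, 0.1233, 0.0739], array([0.0038, 0.0654]), 0.52), ([0.7433, 0.0773, 0.0017], array([-0.0045, -0.1405]), 0.51)]
scene stick_grip [([0.4874, -0.2123, 0.0398], array([-0.3361,  0.0578]), 0.94)]
scene stick_tip [([0.5301, -0.0394, 0.0009], array([-0.1583,  0.0476]), 0.65)]
scene shutter_tab [([0.5486, 0.1244, 0.0762], array([0.0061, 0.0595]), 0.46)]
station now [-338.1   62.7]
row [-0.000e+00 -1.000e-03 -1.663e+00] [33.82 -7.86  7.21] t 16.0 pos [ 0.4822 -0.2133  0.1919] yaw 1.294 F [-0.2  1.5 -0.1] gap 0.353
station now [-338.1   62.7]
row [-1.000e-03  0.000e+00  1.479e+00] [33.82 -7.86  7.21] t 16.0 pos [ 0.4822 -0.2133  0.1919] yaw 1.294 F [-0.2  1.5 -0.1] gap 0.353
[ 0.91465447  0.11437849 -0.58392637  1.77856101  0.06573689  1.26887631
  0.03729756]
```

Stick lies at its original spot. Now the shutter: shut fingers pushing the tab's outer face, tool x kept along station x.

```bash
python3 -c "
from look import *
st(.006,.105,.15)"
```

```text
station now [-338.1   62.7]
row [-0.001 -0.    -0.092] [33.87 -7.37  4.21] t 16.0 pos [ 0.4822 -0.2133  0.1919] yaw 1.294 F [-0.2  1.5 -0.1] gap 0.353
```

```bash
python3 -m jog '[[[0,0,-0.05,4,-2,0,-1],[0,0,-0.092,8,-4,1,-1],[0,0,-0.092,12,-6,2,-1],[0,0,-0.092,16.5,-7.4,3,-1],[0,0,-0.092,21,-7.4,4,-1],[0,0,-0.092,25.5,-7.4,4,-1],[0,0,-0.092,30,-7.4,4,-1],[0,0,-0.092,33.9,-7.4,4,-1],[0,0,-0.092,33.9,-7.4,4,-1],[0,0,-0.092,33.9,-7.4,4,-1]]]'
python3 - <<'E'
from look import *
st(.006,.105,.048)
snap('wrist','w8');snap('scene','s8')
print([(np.round(RS.T@(np.array(d['xyz'][:2])-O),4),round(d['p'],2)) for d in arm.place_of('wrist','shutter_tab')])
a=cv2.imread('pics/w8.png'); b=cv2.imread('pics/s8.png')[130:310,200:380]
cv2.imwrite('pics/c8.png',np.hstack([cv2.resize(a,(400,300)),cv2.resize(b,(300,300),interpolation=2)]))
E
```

```text
t: 17.0
eef_pos: [0.5036, 0.1339, 0.1521]
tool_rot: [0.769, 0.64, -0.0, -0.0]
ft_force: [0.4, -0.0, 0.7]
finger_gap: 0.005
gripper_force: 0.0
station now [  7.1 105.5]
row [-0.001 -0.     0.002] [-0.12  0.06 10.41] t 17.0 pos [0.5036 0.1339 0.1521] yaw 1.3885 F [ 0.4 -0.   0.7] gap 0.005
[(array([0.0036, 0.0572]), 0.77)]
```

View pics/c8.png

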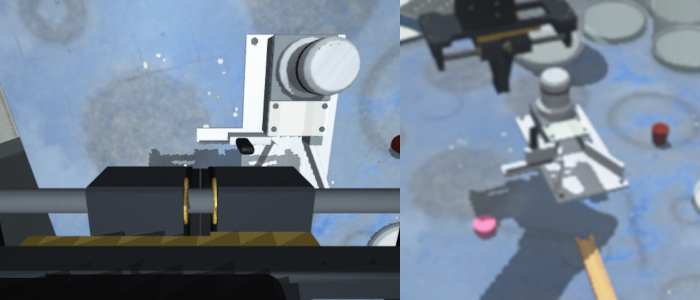

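The wrist view shows the black tab at (245,147), clear to the right of the shut fingers at (200,200). Descending, then pushing.

```bash
python3 -m jog '[[[0,0,0,-0.1,0,4,-1],[0,0,0,-0.1,0,7,-1],[0,0,0,-0.1,0,9,-1],[0,0,0,-0.1,0,10,-1],[0,0,0,-0.1,0,10.4,-1],[0,0,0,-0.1,0,10.4,-1]]]'
python3 -m jog '[[[0,0,0,0,1,0,-1],[0,0,0,0,2,0,-1],[0,0,0,0,2.5,0,-1],[0,0,0,0,3,0,-1],[0,0,0,0,3.5,0,-1],[0,0,0,0,4,0,-1],[0,0,0,0,4.5,0,-1],[0,0,0,0,5,0,-1],[0,0,0,0,5.5,0,-1],[0,0,0,0,6,0,-1]]]'
python3 - <<'E'
from look import *
st(.006,.032,.048)
E
```

```text
t: 17.75
eef_pos: [0.504, 0.1313, 0.0487]
tool_rot: [0.77, 0.638, 0.0, 0.0]
ft_force: [-0.8, -0.1, -0.7]
finger_gap: 0.006
gripper_force: 0.0
t: 18.75
eef_pos: [0.563, 0.1209, 0.0484]
tool_rot: [0.769, 0.639, 0.0, -0.0]
ft_force: [-1.0, 0.5, 2.2]
finger_gap: 0.006
gripper_force: 1.0
station now [ 5.3 44.7]
row [-0. -0. -0.] [0.07 1.27 0.04] t 18.75 pos [0.563  0.1209 0.0484] yaw 1.386 F [-1.   0.5  2.2] gap 0.006
```

```bash
python3 -m jog '[[[0,0,0,0,0.3,0,-1],[0,0,0,0,0.6,0,-1],[0,0,0,0,0.9,0,-1],[0,0,0,0,1.1,0,-1],[0,0,0,0,1.2,0,-1],[0,0,0,0,1.2,0,-1]]]'
python3 -m jog '[[[0,0,0,0,0.1,0,-1],[0,0,0,0,0.2,0,-1],[0,0,0,0,0.3,0,-1],[0,0,0,0,0.3,0,-1]]]'
python3 - <<'E'
from look import *
st(.006,.032,.048)
E
```

```text
t: 19.35
eef_pos: [0.5746, 0.1187, 0.0483]
tool_rot: [0.769, 0.639, 0.0, 0.0]
ft_force: [-1.0, 0.7, 0.0]
finger_gap: 0.009
gripper_force: 0.2
t: 19.75
eef_pos: [0.5775, 0.118, 0.0483]
tool_rot: [0.769, 0.639, -0.0, 0.0]
ft_force: [0.1, 0.5, 0.2]
finger_gap: 0.0
gripper_force: 0.5
station now [ 5.1 30. ]
row [-0.  0. -0.] [ 0.09 -0.2   0.03] t 19.75 pos [0.5775 0.118  0.0483] yaw 1.3857 F [0.1 0.5 0.2] gap 0.0
```

```bash
python3 -m jog '[[[0,0,0,0,0.1,0,-1],[0,0,0,0,0.2,0,-1],[0,0,0,0,0.3,0,-1],[0,0,0,0,0.3,0,-1]]]'
python3 -m jog '[[[0,0,0,0,0.1,0,-1],[0,0,0,0,0.2,0,-1],[0,0,0,0,0.3,0,-1],[0,0,0,0,0.3,0,-1]]]'
python3 - <<'E'
from look import *
st(.006,.032,.048)
snap('scene','s9');snap('top','t9')
print([(np.round(RS.T@(np.array(d['xyz'][:2])-O),4),round(d['p'],2)) for c in ('scene','top') for d in arm.place_of(c,'shutter_tab')])
E
```

```text
t: 20.15
eef_pos: [0.5802, 0.1176, 0.0483]
tool_rot: [0.769, 0.639, -0.0, -0.0]
ft_force: [-2.5, 1.2, 0.4]
finger_gap: 0.004
gripper_force: 0.9
t: 20.55
eef_pos: [0.5806, 0.1176, 0.0481]
tool_rot: [0.769, 0.639, -0.002, -0.001]
ft_force: [-9.4, 1.3, 6.8]
finger_gap: 0.008
gripper_force: 5.0
station now [ 5.2 26.8]
row [-0.005  0.002  0.001] [ 0.08 -0.52  0.01] t 20.55 pos [0.5806 0.1176 0.0481] yaw 1.3867 F [-9.4  1.3  6.8] gap 0.008
[(array([0.0065, 0.0074]), 0.63), (array([0.3484, 0.0363]), 0.28)]
```

The force has built up at the hard stop and the tab reads about 7 to 10 mm, so the shutter is shut. Backing off and lifting away.

```bash
python3 -m jog '[[[0,0,0,0,-1,0,-1],[0,0,0,0,-2.5,0,-1],[0,0,0,0,-4,0,-1],[0,0,0,0,-5,-3,-1],[0,0,0,0,-6,-6,-1],[0,0,0,-4,-6,-10,-1],[0,0,0,-8,-6,-14,-1],[0,0,0,-12,-6,-16,-1],[0,0,0,-16,-6,-16,-1],[0,0,0,-16,-6,-16,-1]]]'
python3 - <<'E'
from look import *
snap('scene','s10');snap('top','t10')
print([(np.round(RS.T@(np.array(d['xyz'][:2])-O),4),round(d['p'],2)) for c in ('scene','top') for d in arm.place_of(c,'shutter_tab')])
a=cv2.imread('pics/t10.png')[130:290,180:420]; b=cv2.imread('pics/s10.png')[160:380,230:400]
cv2.imwrite('pics/c10.png',np.hstack([cv2.resize(a,(480,320),interpolation=2),cv2.resize(b,(300,320),interpolation=2)]))
E
```

```text
t: 21.75
eef_pos: [0.4949, -0.0379, 0.2096]
tool_rot: [0.773, 0.634, -0.001, 0.003]
ft_force: [-0.3, -0.3, -0.9]
finger_gap: 0.002
gripper_force: 0.0
[(array([0.0068, 0.0062]), 0.49), (array([0.0053, 0.0117]), 0.62)]
```

View pics/c10.png

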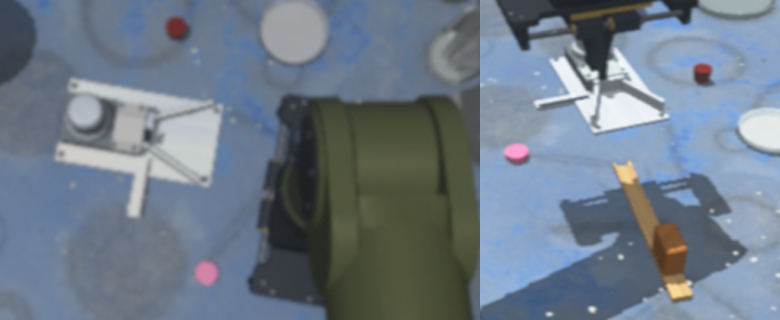

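The last view shows the tab moved across the mouth at (150,130), the stick flat on the bench in the right half, the plate empty, and the pink disc, stopper and dish unmoved.

```bash
python3 -c "
from workcell import arm
print(arm.close_job())"
```

```text
the job is handed in; nothing more can be done
None
```

The job is handed in: the holder was pushed to the end stop (the push met about 10 N there; it is hidden under the detector), the stick lies flat on the bench clear of the station, the shutter is shut against its hard stop, and it took about 22 s.

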